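# Turn the wide cover leaf of the slide tray over its spine

### The job

The grey microscope slide tray has two white cover leaves hinged side by side on its middle spine, both standing a little open over the slides. With your fingertips only, gently push the wider leaf up and over the spine until it lies flat on the empty page on the other side, then let go and move clear. Do not pinch or lift anything, and leave the narrow leaf, the tray and the things around it as they are.

Things in the scene. Friction and masses are not known exactly. Their poses are not given: they have to be found in the camera images.
- tray: grey two-page slide tray, loose on rubber feet (1.6 kg), 170 mm along the spine (its x), 234 mm across (its y), page rims 44 mm high. Origin: centre of its underside. x runs along the spine (away from the robot at yaw 0), y to the page with the glass slides under the leaves (robot's left at yaw 0), -y to the empty page, z up. Hinge axis of both leaves: above the x axis, at z = 46 mm
- wide_leaf (a joint): angle of the wide leaf: 0 = flat over the slides (+y side of the tray), pi/2 = upright, pi = flat on the empty page (-y side), where it stops. Starts ajar at 0.2 to 0.5. A stiff hinge (about 0.06 N m) holds it wherever it is left, so it must be pushed all the way down; 1 to 3 N at its outer end move it
- narrow_leaf (a joint): angle of the narrow leaf (to be left alone), same sense, starts ajar at 0.1 to 0.4: same plate and lip but only 51 mm along the spine (tray x from -76 to -25 mm; lip 40 mm wide)
- wide_leaf_hinge (a point): point on the hinge axis at the middle of the wide leaf's width. The leaf is a white plate 4 mm thick (the axis in its mid-plane), 96 mm along the spine (tray x -20 to +76 mm), reaching 118 mm from the axis, just past the tray's edge
- wide_leaf_lip (a point): middle of the outer edge of the wide leaf's lip: at the plate's outer end a lip 80 mm wide, 34 mm long, 4 mm thick is bent 60 degrees out of the plate, upward at joint 0, hanging down outside the tray's edge at pi. At joint 0 this point is 134 mm out from the hinge axis and 29 mm above it
- narrow_leaf_lip (a point): middle of the outer edge of the narrow leaf's lip
- small_bottle: white reagent bottle with a blue cap, 42 mm across, 80 mm tall, standing beside the tray on the slide side; origin under its centre
- tape: roll of masking tape lying flat, 72 mm across, 19 mm high, beside the tray on the empty-page side; origin under its centre
- brown_bottle: brown reagent bottle with a black cap, 48 mm across, 93 mm tall, standing on the worktop to the left; origin under its centre
- dish: petri dish, 91 mm across, 15 mm high, on the worktop to the left; origin under its centre

How it is judged (in metres and radians):
At the end, for the whole second after the job is handed in: the wide leaf lies flat on the empty page (joint above 3.06 of 3.14 rad) and at rest; the narrow leaf's lip and the tray are within 30 mm of where they were, the tray flat on the worktop (value of joint wide_leaf above 3.06 rad and not (distance of narrow_leaf_lip from where it was at the start of the episode above 0.03 m) and not (distance of tray from where it was at the start of the episode above 0.03 m) and height (world z) of tray below 0.006 m and angle between tray's own z axis and vertical below 0.03 rad and velocity of joint wide_leaf below 0.05 rad/s and linear speed of tray below 0.02 m/s); the robot touches nothing.
It fails at once if the leaf is pinched or shoved hard (over 30 N between fingers and wide leaf) (contact force between the fingers and wide_leaf above 30 N).
It fails at once if the wide leaf is slammed (over 6 rad/s) (velocity of joint wide_leaf above 6 rad/s).
It fails at once if the tray is lifted, tipped or shoved away (12 mm up, 0.12 rad, 40 mm) (height (world z) of tray above 0.012 m or angle between tray's own z axis and vertical above 0.12 rad or distance of tray from where it was at the start of the episode above 0.04 m).
It fails at once if the narrow leaf is turned (its lip moves over 40 mm) (distance of narrow_leaf_lip from where it was at the start of the episode above 0.04 m).
It fails at once if a thing standing around is lifted or shifted (over 30 mm) (distance of any of small_bottle, tape, brown_bottle, dish from where it was at the start of the episode above 0.03 m).
It also fails if it takes over 45 s, if anything falls off the work surface, if the arm or the gripper's body presses on something with over 40 N, if the wrist force passes 120 N, or if a joint passes its speed limit or range.

### The arm

A 6-joint arm with a two-finger parallel gripper is mounted at the origin on a cart in front of the work surface, level with it; the furniture and walls round the work are solid. World frame = base frame: x ahead of the robot, y to its left, z up, the work surface at z = 0. Lengths are in mm, angles in rad, forces in N, time in s.
With the tool pointing down it reaches from about 350 to 875 mm from the base axis. Payload 4.2 kg.
Tool frame: the origin (TCP) lies midway between the tips of the shut fingers; the grasp point (between the pads) lies 19 mm behind it; z points along the fingers, y is the direction in which the jaws open and shut (so a half turn about z gives the same grasp; the last joint's range is limited). The gripper opens to 85 mm and grips with 20 to 120 N. Pads are 22 mm wide; open, the fingers measure 114 mm over their backs; the gripper's body (76 mm by 85 mm) begins 54 mm behind the grasp point. The pads swing forward as they close: fully open they stand 13 mm farther back than shut.
Start: joints at [-1.054, 0.385, 0.008, 0, -1.194, -0.259], TCP at [159.363, -604.32, 231.312] pointing down, gripper open.
Joint ranges: [-3.14, 3.14], [-1.21, 2.06], [-1.07, 1.41], [-3.16, 2.05], [-2.99, -0.16], [-3.1, 3.1]. Speed limits (rad/s): [2.79, 2.79, 3.14, 3.14, 3.14, 3.14].

### API

Orientations are given as a unit quaternion [x, y, z, w].
In Python, from bench import read_state, get_image, job_done, search_frame, regions_of gives the robot as it stands.
- The arm moves only by the tool servo_tool, never from a script. Its arguments are lists of equal length, an entry for each row: "turn": the turn, a rotation vector about the world's x, y, z in rad, a list of three; "dp": the shift along the world's x, y, z in m, a list of three; "fingers": the finger opening in m, from 0 to 0.0854. In form: {"turn": [[rx, ry, rz], ...], "dp": [[tx, ty, tz], ...], "fingers": [fingers, ...]}. A call has exactly 5 rows; each row shifts and turns the pose as measured when the row begins; what a row does not reach is not made up. A row lasts 1/8 s, in which the tool goes at most 62.5 mm and 10.7 degrees, less where a joint would pass 70% of its speed; a pose out of reach is approached as far as the arm can. A call is refused whole if a number of a shift passes 0.0625 or a number of a turn 0.188, either way. A call with a gripper value outside its range is refused whole. The fingers move at their own pace and stop on an object; the grip force is fixed at half the most. Time passes only in rows, so rows that do not move let the fingers close, or fill a call up. It gives the time, the measured TCP pose, the force and the opening at its end, in the units of the state.
- read_state(): the state, without advancing time (a new reading comes with each control period).
- get_image(name): name is "scene" or "top" or "wrist"; returns a dict with "img" (400x640x3 uint8, red, green, blue), "vfov" (degrees; the focal length in pixels is half the picture's height over the tangent of half this angle, whatever the lens; pixels are square), "cx", "cy" (the principal point, pixels), "world_from_camera" (4x4, takes a point from camera to world coordinates); the wrist camera has in their place "mount" (4x4, takes a point from camera to tool coordinates, whose origin is the TCP and whose axes are the flange's). Camera axes: x right, y down, z forward; pixel columns grow to the right and rows downward; lengths in mm; the calibration is good to about 2 mm. A picture is of the moment at which its call begins: read the wrist's pose just before it. There is no depth.
- job_done(): hands the job in, once; it reports no verdict.
Trained networks look in the newest picture that a camera, given by its name, has taken for a name from the list of things; names that differ only in an ending like _2 or _b are one class to them, and where a whole thing is asked for, a point or a joint stands for the part that bears it (a point fixed in the world has none). Each returns a list of dicts, best first, with "score" (0 to 1); they miss things now and then, are a little off and sometimes report something else, mostly with a low value. They report only what shows in the picture. A call takes as long as a camera call.
- search_frame(query, camera): "box" ([left, top, width, height] in pixels, round what is visible of it).
- regions_of(query, camera): "region" (400x640 bool, what is visible of it) and "box" ([left, top, width, height] in pixels, round what is visible of it).
The state is a dict: "clock": time; "joints": joint angles; "joint_vel": joint speeds; "joint_efforts": joint torques, N m; "position": TCP position; "ee_rot": TCP orientation; "contact_force": force on the tool from outside, world axes, zero at the start; "wrist_torque": the same for the moment, N m; "gripper_width": finger opening in mm.
Only numpy, scipy, OpenCV 4.12 (cv2) and the standard library are available. Lean on these libraries where they do the work, as an engineer would, in place of code of your own. Each camera call takes 0.05 s, during which the arm holds its last target. There are 200 camera calls.

## Working session

There is one attempt and no reset: what is moved stays moved. The work goes in short steps, Python scripts to look and compute and a tool call to move; the robot and the scene stay as the last step left them, time stands still between calls to the robot, and variables do not carry over. Pictures are saved under pics/ and viewed, about 8 in all and at most 12, crops included, and the job is handed in when it is done.

Besides the shell and the picture viewer there is one more tool, called after ">>>" as name(argument=value, ...) on one line, values as JSON. servo_tool: Moves the arm, as the interface text tells. Its arguments: {"type":"object","properties":{"turn":{"type":"array","items":{"type":"array","items":{"type":"number"}}},"dp":{"type":"array","items":{"type":"array","items":{"type":"number"}}},"fingers":{"type":"array","items":{"type":"number"}}},"required":["turn","dp","fingers"]}

```bash
mkdir -p pics
cat > h.py <<'E'
import numpy as np,cv2
from bench import *
def K(d): 
    f=200/np.tan(np.radians(d['vfov'])/2); return f
def proj(d,P):
    T=np.linalg.inv(d['world_from_camera']);p=np.atleast_2d(P)@T[:3,:3].T+T[:3,3]
    f=K(d);return np.c_[p[:,0]/p[:,2]*f+d['cx'],p[:,1]/p[:,2]*f+d['cy']]
def ray(d,u,v,z):
    T=np.array(d['world_from_camera']);r=T[:3,:3]@np.array([(u-d['cx'])/K(d),(v-d['cy'])/K(d),1]);o=T[:3,3]
    return o+r*(z-o[2])/r[2]
E
python3 - <<'E'
from h import *
s=read_state();print(s['clock'],s['position'],s['ee_rot'],s['contact_force'],s['gripper_width'])
for c in('top','scene'):
    d=get_image(c);cv2.imwrite(f'pics/{c}0.png',d['img'][:,:,::-1])
    print(c,d['vfov'],d['cx'],d['cy'],np.round(d['world_from_camera'],3).tolist())
    for q in('tray','wide_leaf','narrow_leaf','wide_leaf_lip','small_bottle','tape','brown_bottle','dish'):
        print(q,[(np.round(r['box']).tolist(),round(r['score'],2)) for r in search_frame(q,c)[:2]])
E
```

```text
0.0 [ 159.19069225 -603.76892247  230.21380519] [-1.28428246e-01  9.91718197e-01  1.08166579e-03 -1.81471807e-04] [-0.74913152  0.21192898  0.10717291] 85.39098484815732
top 55.231600771320764 314.3656656525689 193.79553653026193 [[-0.021, -0.998, 0.067, 418.076], [-1.0, 0.022, 0.006, 148.995], [-0.008, -0.067, -0.998, 1199.252], [0.0, 0.0, 0.0, 1.0]]
tray [([278.0, 147.0, 90.0, 65.0], 0.64)]
wide_leaf [([287.0, 152.0, 48.0, 37.0], 0.89), ([279.0, 146.0, 89.0, 69.0], 0.25)]
narrow_leaf [([278.0, 188.0, 47.0, 20.0], 0.64)]
wide_leaf_lip [([288.0, 147.0, 39.0, 42.0], 0.6)]
small_bottle [([244.0, 190.0, 14.0, 11.0], 0.5)]
tape [([372.0, 192.0, 25.0, 25.0], 0.57)]
brown_bottle [([203.0, 206.0, 24.0, 17.0], 0.7)]
dish [([192.0, 159.0, 30.0, 24.0], 0.7), ([242.0, 190.0, 16.0, 10.0], 0.51)]
scene 47.85701527992745 315.03366161166684 205.66393866411627 [[-0.696, -0.347, 0.628, -244.797], [-0.718, 0.325, -0.616, 860.412], [0.01, -0.88, -0.476, 617.677], [0.0, 0.0, 0.0, 1.0]]
tray [([257.0, 174.0, 106.0, 67.0], 0.71)]
wide_leaf [([260.0, 176.0, 53.0, 29.0], 0.95)]
narrow_leaf [([275.0, 205.0, 50.0, 15.0], 0.86)]
wide_leaf_lip [([261.0, 177.0, 52.0, 28.0], 0.77), ([363.0, 195.0, 23.0, 16.0], 0.71)]
small_bottle [([237.0, 225.0, 19.0, 37.0], 0.76)]
tape [([359.0, 193.0, 29.0, 18.0], 0.84)]
brown_bottle [([211.0, 246.0, 24.0, 50.0], 0.85)]
dish [([157.0, 248.0, 44.0, 29.0], 0.9)]
```

Run:
```python
import cv2,numpy as np
a=cv2.imread('pics/top0.png')[130:230,185:405];b=cv2.imread('pics/scene0.png')[150:300,150:400]
a=cv2.resize(a,(660,300),interpolation=cv2.INTER_CUBIC);b=cv2.resize(b,(500,300),interpolation=cv2.INTER_CUBIC)
o=np.zeros((600,660,3),np.uint8);o[:300]=a;o[300:,:500]=b;cv2.imwrite('pics/v1.png',o)
```

```text
(no output)
```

View pics/v1.png

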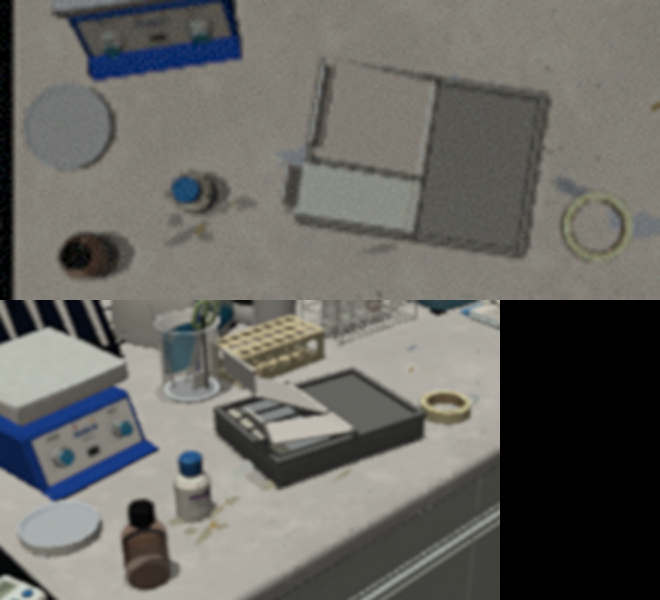

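The top view shows the tray with the wide leaf on the far left (crop about 310–437, 62–170), the narrow leaf near left, and the tape to its right. The stirrer is beyond the tray on the far left. Next I fit the tray pose.

Run:
```python
from h import *
from scipy.optimize import least_squares
t=get_image('top');s=get_image('scene')
M=np.array([[85,117,44],[85,-117,44],[-85,-117,44],[-85,117,44]])
ut=np.array([[323,62],[548,95],[525,255],[297,218]])/3+[185,130]
us=np.array([[217,112],[350,71],[422,112],[275,160]])/2+[150,150]
def W(p,m):
    c,n=np.cos(p[2]),np.sin(p[2]);return np.c_[p[0]+c*m[:,0]-n*m[:,1],p[1]+n*m[:,0]+c*m[:,1],m[:,2]]
f=lambda p:np.r_[(proj(t,W(p,M))-ut).ravel(),(proj(s,W(p,M))-us).ravel()]
r=least_squares(f,[480,150,-.13],x_scale=[100,100,.1],loss='soft_l1');print(r.x,np.round(r.fun,1))
for n,d,q in(('bottle',t,(245+7,195)),):print(n,ray(d,185+188/3,130+188/3,80))
print('tape',ray(t,185+597/3,130+226/3,19))
h=W(r.x,np.array([[28,0,46.]]));print('hinge',h)
for a in(.2,.35,.5):
    R=lambda y,z:(y*np.cos(a)-z*np.sin(a),46+y*np.sin(a)+z*np.cos(a))
    for x in(-12,68): 
        P=W(r.x,np.array([[x,*R(134,29)]]));print(a,x,P,(proj(t,P)-[185,130])*3,(proj(s,P)-[150,150])*2+[0,300])
```

```text
[ 5.30783513e+02  1.21807064e+02 -1.76743689e-01] [-0.8 -1.8  0.1 -1.2 -0.5  0.8 -1.1  1.1 -2.8 -3.5  1.4 -3.2  1.9 -0.8
  0.7  0.1]
bottle [501.05301857 351.90981     80.        ]
tape [457.2740415  -57.54396089  19.        ]
hinge [[558.34731323 116.88396631  46.        ]]
0.2 -12 [[541.04835387 247.52831477 101.04362108]] [[291.87288363 142.70485815]] [[239.10331155 397.02147225]]
0.2 68 [[619.80206999 233.46232043 101.04362108]] [[305.13318284  61.43194144]] [[209.26060764 373.23308148]]
0.35 -12 [[539.35417453 238.04281976 119.19011487]] [[300.15670735 142.16832072]] [[245.40250153 382.02201214]]
0.35 68 [[618.10789065 223.97682542 119.19011487]] [[313.59955582  59.53698295]] [[215.14904182 358.89981752]]
0.5 -12 [[537.20222079 225.99430405 135.69291647]] [[311.61379304 142.2358885 ]] [[253.62904137 367.62737194]]
0.5 68 [[615.95593691 211.92830972 135.69291647]] [[325.20983525  58.32149628]] [[222.92069603 345.18551831]]
```

>>> servo_tool(turn=[[0, 0, 0.114], [0, 0, 0.114], [0, 0, 0.114], [0, 0, 0.114], [0, 0, 0.114]], dp=[[0.03, 0.05, 0.03], [0.035, 0.06, 0.03], [0.035, 0.06, 0.03], [0.035, 0.06, 0.02], [0.035, 0.06, 0.02]], fingers=[0, 0, 0, 0, 0])

```text
clock: 1.62
position: [306.3, -351.0, 343.5]
ee_rot: [-0.407, 0.913, 0.002, -0.001]
contact_force: [1.3, -0.3, -0.1]
gripper_width: -0.0
```

>>> servo_tool(turn=[[0, 0, 0.114], [0, 0, 0.114], [0, 0, 0.114], [0, 0, 0.114], [0, 0, 0.114]], dp=[[0.035, 0.06, 0.0], [0.035, 0.06, 0], [0.035, 0.06, 0], [0.035, 0.06, 0], [0.035, 0.06, 0]], fingers=[0, 0, 0, 0, 0])

```text
clock: 2.25
position: [462.7, -80.2, 347.3]
ee_rot: [-0.655, 0.756, -0.002, 0.002]
contact_force: [1.8, -1.5, 0.9]
gripper_width: 0.1
```

>>> servo_tool(turn=[[0, 0, 0], [0, 0, 0], [0, 0, 0], [0, 0, 0], [0, 0, 0]], dp=[[0.03, 0.06, 0], [0.03, 0.06, 0], [0.03, 0.06, 0], [0.01, 0.05, 0], [0, 0, 0]], fingers=[0, 0, 0, 0, 0])

```text
clock: 2.88
position: [556.9, 143.4, 346.6]
ee_rot: [-0.657, 0.754, -0.003, 0.003]
contact_force: [-0.3, 0.1, -0.9]
gripper_width: -0.0
```

Run:
```python
from h import *
s=read_state();d=get_image('wrist');cv2.imwrite('pics/w1.png',d['img'][:,:,::-1])
np.savez('w1.npz',pos=s['position'],rot=s['ee_rot'],mount=d['mount'],v=d['vfov'],c=[d['cx'],d['cy']])
print(s['position'],s['ee_rot'],np.round(d['mount'],3).tolist(),d['vfov'],d['cx'],d['cy'])
```

```text
[556.87739624 143.35160542 346.64450634] [-0.65743211  0.75350341 -0.00278683  0.0028042 ] [[-0.0, -0.966, -0.258, 64.085], [1.0, -0.0, 0.001, -0.98], [-0.001, -0.258, 0.966, -143.58], [0.0, 0.0, 0.0, 1.0]] 63.30207043738048 316.6279249322529 206.3151577426624
```

View pics/w1.png

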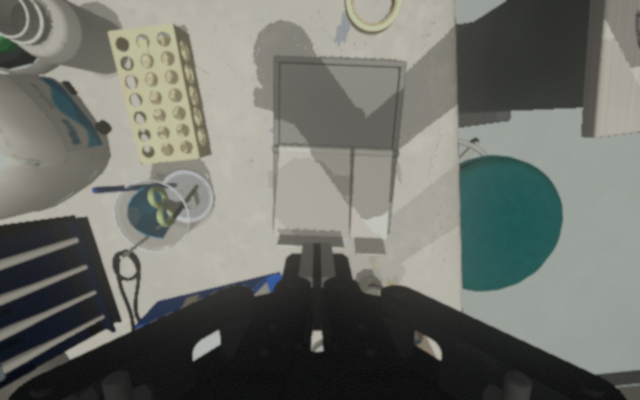

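```bash
cat > fit.py <<'E'
from h import *
from scipy.optimize import least_squares
from scipy.spatial.transform import Rotation as Ro
w=np.load('w1.npz');T=np.eye(4);T[:3,:3]=Ro.from_quat(w['rot']).as_matrix();T[:3,3]=w['pos']
d=dict(vfov=float(w['v']),cx=w['c'][0],cy=w['c'][1],world_from_camera=T@w['mount'])
def L(x,y,z,a):return [x,y*np.cos(a)-z*np.sin(a),46+y*np.sin(a)+z*np.cos(a)]
def pts(p):
    a=p[3];m=np.array([[85,-117,44],[-85,-117,44],[-22,0,48],L(-12,118,0,a),L(68,118,0,a),L(-12,134,29,a),L(68,134,29,a)])
    c,n=np.cos(p[2]),np.sin(p[2]);return np.c_[p[0]+c*m[:,0]-n*m[:,1],p[1]+n*m[:,0]+c*m[:,1],m[:,2]]
u=np.array([[274,57],[406,61],[352,149],[343,233],[277,231],[343,246],[278,244]])
f=lambda p:(proj(d,pts(p))-u).ravel()
r=least_squares(f,[530,122,-.17,.35],x_scale=[100,100,.1,.1],loss='soft_l1');print(r.x);print(np.round(r.fun,1).reshape(-1,2));print(np.round(pts(r.x)))
E
python3 fit.py
```

```text
[ 5.31510691e+02  1.22125062e+02 -1.77825094e-01  5.19615515e-01]
[[-0.8 -3.5]
 [ 1.3 -1.6]
 [-0.5  1.7]
 [-0.7  3.5]
 [ 1.9  2.9]
 [ 1.4  0.1]
 [-2.5 -0.8]]
[[594.  -8.  44.]
 [427.  22.  44.]
 [510. 126.  48.]
 [538. 225. 105.]
 [617. 211. 105.]
 [538. 225. 138.]
 [616. 210. 138.]]
```

>>> servo_tool(turn=[[0, 0, 0], [0, 0, 0], [0, 0, 0], [0, 0, 0], [0, 0, 0]], dp=[[0.006, 0.045, 0], [0.006, 0.045, 0], [0.006, 0.035, -0.02], [0, 0, -0.05], [0, 0, -0.05]], fingers=[0, 0, 0, 0, 0])

```text
clock: 3.55
position: [576.9, 265.9, 231.9]
ee_rot: [-0.655, 0.756, -0.004, 0.01]
contact_force: [0.0, 1.1, -0.5]
gripper_width: -0.1
```

>>> servo_tool(turn=[[0, 0, -0.02], [0, 0, 0], [0, 0, 0], [0, 0, 0], [0, 0, 0]], dp=[[0, 0, -0.03], [0, 0, -0.03], [0, 0, -0.02], [0, 0, -0.01], [0, 0, 0]], fingers=[0, 0, 0, 0, 0])

```text
clock: 4.18
position: [575.5, 258.2, 137.2]
ee_rot: [-0.644, 0.765, -0.005, 0.007]
contact_force: [-0.5, 0.4, 0.1]
gripper_width: 0.6
```

Run:
```python
from h import *
d=get_image('scene');a=d['img'][120:300,170:410,::-1];cv2.imwrite('pics/s2.png',cv2.resize(a,None,fx=3,fy=3,interpolation=cv2.INTER_CUBIC))
print(read_state()['position'])
```

```text
[575.92862979 258.56202163 137.92818587]
```

View pics/s2.png

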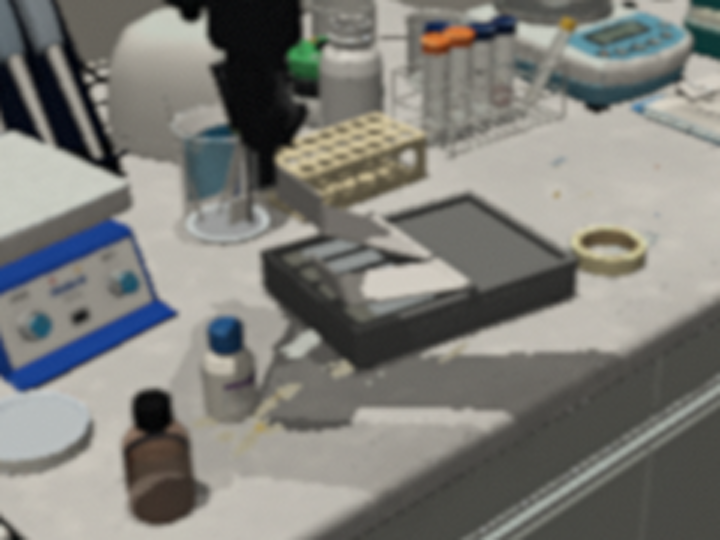

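>>> servo_tool(turn=[[0, 0, 0], [0, 0, 0], [0, 0, 0], [0, 0, 0], [0, 0, 0]], dp=[[0, 0, -0.015], [0, 0, -0.012], [-0.001, -0.005, 0], [-0.001, -0.006, 0], [-0.001, -0.006, 0]], fingers=[0, 0, 0, 0, 0])

```text
clock: 4.85
position: [573.7, 241.3, 111.3]
ee_rot: [-0.644, 0.765, -0.005, 0.009]
contact_force: [-0.1, 0.0, -0.5]
gripper_width: 0.2
```

>>> servo_tool(turn=[[0, 0, 0], [0, 0, 0], [0, 0, 0], [0, 0, 0], [0, 0, 0]], dp=[[-0.001, -0.005, 0], [-0.001, -0.005, 0], [-0.001, -0.005, 0], [-0.001, -0.005, 0], [-0.001, -0.005, 0]], fingers=[0, 0, 0, 0, 0])

```text
clock: 5.48
position: [574.8, 224.5, 118.9]
ee_rot: [-0.645, 0.763, -0.004, 0.024]
contact_force: [-1.7, 7.5, 4.5]
gripper_width: -0.1
```

>>> servo_tool(turn=[[0, 0, 0], [0, 0, 0], [0, 0, 0], [0, 0, 0], [0, 0, 0]], dp=[[0.002, 0.01, 0], [0, 0.006, -0.01], [0, 0, -0.02], [0, 0, 0], [-0.001, -0.006, 0]], fingers=[0, 0, 0, 0, 0])

```text
clock: 6.1
position: [574.4, 234.0, 85.8]
ee_rot: [-0.646, 0.763, -0.005, 0.021]
contact_force: [0.4, 0.3, -0.3]
gripper_width: -0.3
```

>>> servo_tool(turn=[[0, 0, 0], [0, 0, 0], [0, 0, 0], [0, 0, 0], [0, 0, 0]], dp=[[-0.001, -0.006, 0], [-0.001, -0.006, 0.002], [-0.001, -0.005, 0.004], [-0.001, -0.005, 0.004], [-0.001, -0.005, 0.004]], fingers=[0, 0, 0, 0, 0])

```text
clock: 6.72
position: [572.2, 208.3, 105.0]
ee_rot: [-0.646, 0.763, -0.005, 0.027]
contact_force: [-0.7, 3.7, 2.3]
gripper_width: -0.4
```

>>> servo_tool(turn=[[0, 0, 0], [0, 0, 0], [0, 0, 0], [0, 0, 0], [0, 0, 0]], dp=[[-0.001, -0.005, 0.004], [-0.001, -0.005, 0.004], [-0.001, -0.005, 0.004], [-0.001, -0.005, 0.003], [-0.001, -0.005, 0.003]], fingers=[0, 0, 0, 0, 0])

```text
clock: 7.35
position: [566.8, 180.5, 124.1]
ee_rot: [-0.646, 0.763, -0.005, 0.026]
contact_force: [1.0, 0.2, 0.6]
gripper_width: -0.2
```

>>> servo_tool(turn=[[0, 0, 0], [0, 0, 0], [0, 0, 0], [0, 0, 0], [0, 0, 0]], dp=[[-0.001, -0.005, 0.003], [-0.001, -0.005, 0.003], [-0.001, -0.005, 0.003], [-0.001, -0.005, 0.002], [-0.001, -0.005, 0.002]], fingers=[0, 0, 0, 0, 0])

```text
clock: 7.98
position: [560.0, 152.6, 136.6]
ee_rot: [-0.645, 0.763, -0.005, 0.024]
contact_force: [-0.2, 0.9, -1.3]
gripper_width: -0.1
```

Run:
```python
from h import *
d=get_image('scene');a=d['img'][120:300,170:410,::-1];cv2.imwrite('pics/s3.png',cv2.resize(a,None,fx=3,fy=3,interpolation=cv2.INTER_CUBIC))
s=read_state();print(s['position'],s['contact_force'])
```

```text
[559.84762587 152.10092147 136.90893581] [0.15882445 0.19854825 0.18569819]
```

View pics/s3.png

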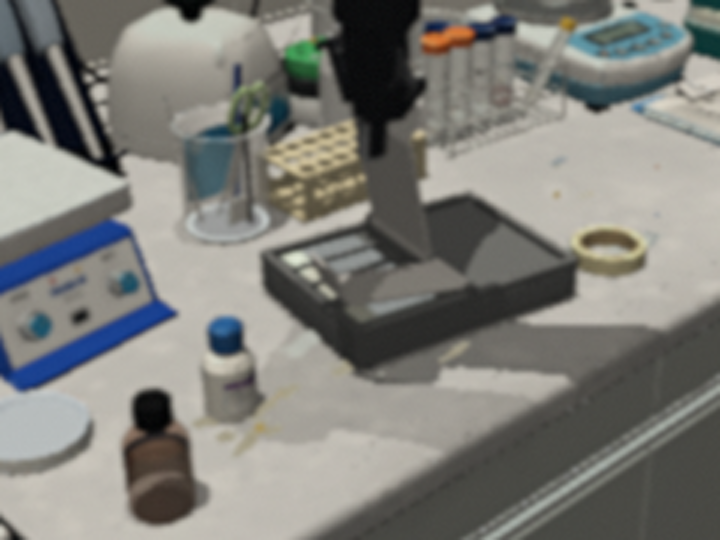

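The leaf is nearly upright (crop 370–430, 130–255) with the fingertip near its outer end, and the tray and narrow leaf are unmoved.

>>> servo_tool(turn=[[0, 0, 0], [0, 0, 0], [0, 0, 0], [0, 0, 0], [0, 0, 0]], dp=[[-0.001, -0.005, 0.002], [-0.001, -0.005, 0.002], [-0.001, -0.005, 0.001], [-0.001, -0.005, 0.001], [-0.001, -0.005, 0]], fingers=[0, 0, 0, 0, 0])

```text
clock: 8.65
position: [554.5, 125.6, 143.3]
ee_rot: [-0.645, 0.763, -0.005, 0.024]
contact_force: [0.1, 0.7, -0.6]
gripper_width: 0.6
```

>>> servo_tool(turn=[[0, 0, 0], [0, 0, 0], [0, 0, 0], [0, 0, 0], [0, 0, 0]], dp=[[-0.001, -0.005, 0], [-0.001, -0.005, 0], [-0.001, -0.005, -0.001], [-0.001, -0.005, -0.001], [-0.001, -0.005, -0.002]], fingers=[0, 0, 0, 0, 0])

```text
clock: 9.28
position: [549.4, 98.9, 139.3]
ee_rot: [-0.645, 0.763, -0.005, 0.024]
contact_force: [0.9, 0.8, 0.2]
gripper_width: 0.5
```

>>> servo_tool(turn=[[0, 0, 0], [0, 0, 0], [0, 0, 0], [0, 0, 0], [0, 0, 0]], dp=[[-0.001, -0.004, -0.001], [-0.001, -0.004, -0.002], [-0.001, -0.004, -0.002], [-0.001, -0.004, -0.002], [-0.001, -0.004, -0.002]], fingers=[0, 0, 0, 0, 0])

```text
clock: 9.9
position: [544.1, 77.3, 129.6]
ee_rot: [-0.645, 0.763, -0.005, 0.024]
contact_force: [-1.0, 0.6, 0.2]
gripper_width: 0.1
```

>>> servo_tool(turn=[[0, 0, 0], [0, 0, 0], [0, 0, 0], [0, 0, 0], [0, 0, 0]], dp=[[-0.001, -0.004, -0.003], [-0.001, -0.004, -0.003], [-0.001, -0.004, -0.003], [-0.001, -0.004, -0.004], [0, -0.003, -0.004]], fingers=[0, 0, 0, 0, 0])

```text
clock: 10.52
position: [539.5, 56.8, 111.5]
ee_rot: [-0.645, 0.763, -0.005, 0.024]
contact_force: [-0.1, -0.3, -0.6]
gripper_width: 0.0
```

>>> servo_tool(turn=[[0, 0, 0], [0, 0, 0], [0, 0, 0], [0, 0, 0], [0, 0, 0]], dp=[[-0.001, -0.003, -0.004], [0, -0.003, -0.004], [-0.001, -0.002, -0.004], [0, -0.002, -0.004], [0, -0.002, -0.004]], fingers=[0, 0, 0, 0, 0])

```text
clock: 11.15
position: [537.1, 43.8, 89.8]
ee_rot: [-0.645, 0.763, -0.005, 0.024]
contact_force: [-0.1, 0.1, 0.0]
gripper_width: -0.2
```

>>> servo_tool(turn=[[0, 0, 0], [0, 0, 0], [0, 0, 0], [0, 0, 0], [0, 0, 0]], dp=[[0, -0.002, -0.004], [0, -0.002, -0.004], [0, -0.001, -0.004], [0, -0.001, -0.004], [0, 0, -0.004]], fingers=[0, 0, 0, 0, 0])

```text
clock: 11.78
position: [537.1, 37.2, 68.3]
ee_rot: [-0.645, 0.763, -0.005, 0.024]
contact_force: [-0.8, 0.7, 0.7]
gripper_width: 0.4
```

Run:
```python
from h import *
d=get_image('scene');a=d['img'][120:300,170:410,::-1];cv2.imwrite('pics/s4.png',cv2.resize(a,None,fx=3,fy=3,interpolation=cv2.INTER_CUBIC))
s=read_state();print(s['position'],s['contact_force'])
```

```text
[536.70953152  37.18965048  67.73940213] [-0.16655471  0.48512876  0.080932  ]
```

View pics/s4.png

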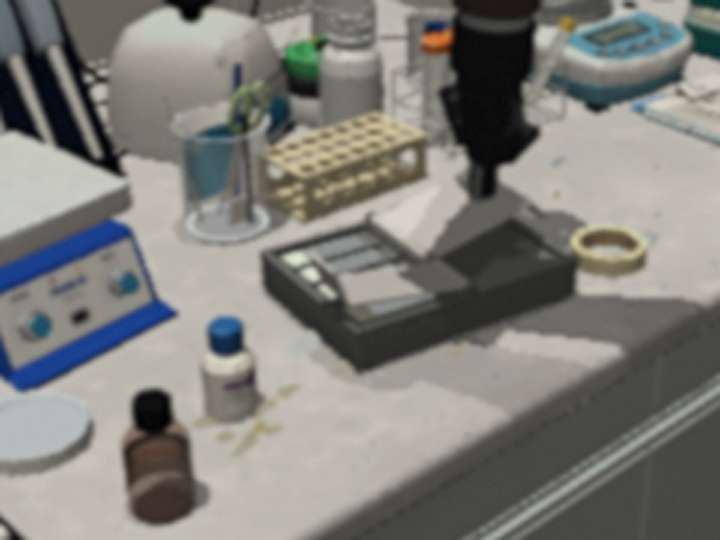

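The leaf is almost down on the empty page (crop 375–545, 185–260), with the fingertip on its outer end. I'll press it down gently.

>>> servo_tool(turn=[[0, 0, 0], [0, 0, 0], [0, 0, 0], [0, 0, 0], [0, 0, 0]], dp=[[0, -0.001, -0.003], [0, 0, -0.003], [0, 0, -0.003], [0, 0, -0.002], [0, 0, -0.002]], fingers=[0, 0, 0, 0, 0])

```text
clock: 12.45
position: [536.9, 36.3, 54.0]
ee_rot: [-0.645, 0.763, -0.005, 0.023]
contact_force: [-0.2, 0.5, 0.8]
gripper_width: 0.1
```

>>> servo_tool(turn=[[0, 0, 0], [0, 0, 0], [0, 0, 0], [0, 0, 0], [0, 0, 0]], dp=[[0, 0, -0.001], [0, 0, -0.001], [0, 0, -0.001], [0, 0, -0.001], [0, 0, -0.001]], fingers=[0, 0, 0, 0, 0])

```text
clock: 13.08
position: [537.0, 36.3, 48.8]
ee_rot: [-0.645, 0.763, -0.005, 0.023]
contact_force: [0.3, 0.3, 0.2]
gripper_width: 0.4
```

>>> servo_tool(turn=[[0, 0, 0], [0, 0, 0], [0, 0, 0], [0, 0, 0], [0, 0, 0]], dp=[[0, 0, -0.001], [0, 0, -0.001], [0, 0, -0.001], [0, 0, -0.001], [0, 0, -0.001]], fingers=[0, 0, 0, 0, 0])

```text
clock: 13.7
position: [537.1, 36.2, 48.1]
ee_rot: [-0.646, 0.763, -0.005, 0.023]
contact_force: [-3.6, 0.2, 6.9]
gripper_width: 0.1
```

The fingertip stopped at z = 48 mm with 7 N, which is the height of the flat leaf. Now I move clear.

>>> servo_tool(turn=[[0, 0, 0], [0, 0, 0], [0, 0, 0], [0, 0, 0], [0, 0, 0]], dp=[[0, 0, 0.005], [0, 0, 0.02], [0, 0, 0.04], [0, 0, 0.05], [0, 0, 0.05]], fingers=[0, 0, 0, 0, 0])

```text
clock: 14.32
position: [533.8, 35.4, 213.6]
ee_rot: [-0.646, 0.763, -0.003, 0.019]
contact_force: [1.0, 0.2, -0.7]
gripper_width: 0.4
```

>>> servo_tool(turn=[[0, 0, 0], [0, 0, 0], [0, 0, 0], [0, 0, 0], [0, 0, 0]], dp=[[-0.02, -0.05, 0.05], [-0.03, -0.06, 0.04], [-0.03, -0.06, 0], [-0.03, -0.06, 0], [0, 0, 0]], fingers=[0, 0, 0, 0, 0])

```text
clock: 14.95
position: [436.3, -169.9, 295.1]
ee_rot: [-0.647, 0.762, -0.008, 0.025]
contact_force: [1.5, -0.1, -0.0]
gripper_width: 0.3
```

Run:
```python
from h import *
d=get_image('scene');a=d['img'][140:280,220:410,::-1];a=cv2.resize(a,None,fx=4,fy=4,interpolation=cv2.INTER_CUBIC)
cv2.imwrite('pics/s5.png',a)
s=read_state();print(s['position'],s['contact_force'])
```

```text
[ 437.22519726 -168.70077358  295.06103282] [-0.47323664  0.01382302 -0.20515866]
```

View pics/s5.png

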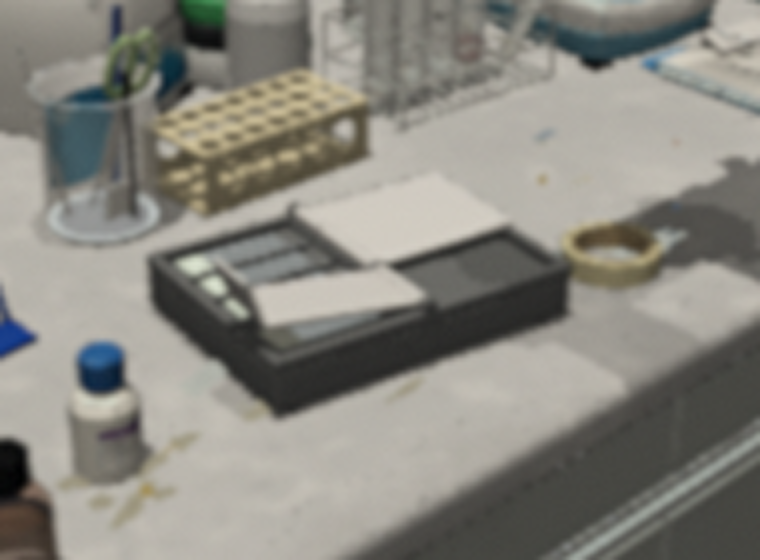

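The wide leaf lies flat on the empty page (crop 300–510, 175–265), level with the rim. The narrow leaf is still ajar, and the tray, bottle and tape are in place.

```bash
python3 -c "
from bench import *;print(job_done())"
```

```text
the job is handed in; nothing more can be done
None
```

The wide leaf is over the spine and lies flat on the empty page. The job was handed in at about 15 s, and no verdict was reported.

I pushed the leaf with the closed fingertips from outside its lip, up past upright, then pressed it down.

- **First push:** the finger was dragged up about 8 mm. I backed off, went about 33 mm lower and pushed again.
- **Forces:** the highest reading between moves was about 9 N during that first push. The final press read about 8 N.
- **Flat:** the fingertip stopped at z = 48 mm, the height of the flat leaf's top surface. I did not measure the leaf angle separately.
- **Last picture:** the leaf was flat and level with the rim. The narrow leaf was still ajar, and the tray, small bottle and tape looked unmoved by eye. The dish and most of the brown bottle were outside that crop; both looked in place in the picture before it.
- **Robot:** the arm was clear of everything, with a force reading of about 0.5 N.
- **Disagreement:** the fit of the starting leaf angle gave 0.52 rad, just above the stated 0.2 to 0.5. I used about 0.45 for the approach.

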